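# Rock the vial gate over to the empty tray

## Robot

A 6-joint arm with a two-finger parallel gripper is mounted at the origin on the work surface. World frame = base frame: x ahead of the robot, y to its left, z up, the work surface at z = 0. Lengths are in m, angles in rad, forces in N, time in s.
With the tool pointing down it reaches from about 0.275 to 0.775 m from the base axis. Payload 14.6 kg.
Tool frame: the origin (TCP) lies at the very end of the fingers, on their centre line; the grasp point (between the pads) lies 19 mm behind it; z points along the fingers, y is the line along which they close (so a half turn about z gives the same grasp; the last joint's range is limited). The gripper opens to 85 mm and grips with 20 to 120 N. Pads are 22 mm wide; open, the fingers measure 114 mm over their backs; the gripper's body (76 mm by 85 mm) begins 54 mm behind the grasp point. The pads swing forward as they close: fully open they stand 13 mm farther back than shut.
Start: joints at [-1.465, 0.263, -0.048, 1.259, 0, 1.415], TCP at [0.135, -0.507, 0.231] pointing down, gripper open.
Joint ranges: [-2.65, 2.65], [-0.89, 1.7], [-1.18, 1.37], [-2.13, 2.11], [-1.35, 1.29], [-3.14, 3.14]. Speed limits (rad/s): [1.89, 1.89, 2.57, 2.79, 3.14, 3.14].

## Interface

Orientations are given as a unit quaternion [w, x, y, z].
In Python, from cell import robot gives the robot as it stands. The module is installed in compiled form; this text tells all that it offers.
- The arm moves only by the shell command python3 -m crank 'ROWS'. ROWS is JSON, one flat list of numbers, 7 for each row, row after row: the shift along the tool's x, y, z each as a share of 0.3 m, from -1 to 1, then the turn, a rotation vector about the tool's x, y, z each as a share of 30 degrees, from -1 to 1, then the finger opening in mm, from 0 to 85.4. A call has 1 to 8 rows; each row is the pose to reach, as a shift and turn from the pose commanded when the call began, along the tool's axes at that moment; what a row does not reach only later rows make up. A row lasts 1/12 s, in which the tool goes at most 41.7 mm and 7.16 degrees, less where a joint would pass 70% of its speed; a pose out of reach is approached as far as the arm can. A call with a number of a shift or a turn outside -1 to 1 is refused whole. A call with a gripper value outside its range is refused whole. The fingers move at their own pace and stop on an object; the grip force is fixed at half the most. Time passes only in rows, so rows that repeat a pose let the fingers close. It gives the time, the measured TCP pose, the force, the opening and the grip force at its end, in the units of the state.
- robot.observe(): the state, without advancing time (a new reading comes with each control period).
- robot.capture(name): name is "scene" or "top"; returns the picture (384x512x3 uint8, blue, green, red); there is no depth.
- robot.get_calibration(name): a dict with "vfov" (degrees; the focal length in pixels is half the picture's height over the tangent of half this angle, whatever the lens; pixels are square), "cx", "cy" (the principal point, pixels), "R" (3x3) and "t" (3): a world point X has camera coordinates R X + t. Camera axes: x right, y down, z forward; pixel columns grow to the right and rows downward; lengths in m; the calibration is good to about 2 mm. A picture is of the moment at which its call begins. get_calibration takes no time and is no camera call.
- robot.sign_off(): hands the job in; it is judged then, once.
The state is a dict: "time_s": time; "joints": joint angles; "joint_vel": joint speeds; "tau": joint torques, N m; "tool_pos": TCP position; "tcp_rot": TCP orientation; "wrist_force": force on the tool from outside, world axes, zero at the start; "wrist_torque": the same for the moment, N m; "gripper_width": opening from 0.0 (shut) to 1.0 (fully open); "gripper_force": force on a finger pad.
Only numpy, scipy, OpenCV 4.12 (cv2) and the standard library are available. Lean on these libraries where they do the work, as an engineer would, in place of code of your own. Each camera call takes 0.05 s, during which the arm holds its last target. There are 200 camera calls.

## Task

The tray on one side of the vial sorter is full and the empty one on the other side stands pulled out. Push the empty tray fully home against the back stop of its bay, then rock the seesaw gate all the way over to that side by pressing down on its pad, so that the four waiting vials roll down that chute into the tray, and leave the gate tipped that way. Do not lift a tray, do not touch the vials, and leave the full tray and the other things on the bench as they are.

Things in the scene. Friction and masses are not known exactly. Their poses are not given: they have to be found in the camera images.
- stand: Fixed vial sorter: white base 120 x 270 mm, two posts with the seesaw gate, a chute 56 mm wide to each side. Origin on the bench under the pivot (112 mm up); x away from the robot, y left along the gate. Turned up to 0.2 rad; bays, trays, gate turn with it. Chutes fall outwards from 84 mm height 90 mm from the pivot to 60 mm height (underside 56, walls to 80) at 175 mm.
- gate (a joint): Tilt (rad) of the seesaw gate: 0 level, positive = left (+y) end down, stops at +-0.32. Starts near level, stays where left; a pad takes about 3 N. It is an aluminium channel 210 mm long, 55 wide, walls to 34 mm above the pivot, ends open. Its floor rises 0.13 rad from middle to ends: the vials wait in the middle and roll out at the low end when tilted more than that.
- pad_left (a point): Centre of the top of the gate's left (+y) press pad, a plain plate 50 (x) x 40 (y) mm that sticks out of the channel's side towards the robot, 52 mm in front of and 90 mm left of the pivot; 13 mm above the pivot when level. It sinks about 28 mm from level to the stop. It moves with the gate.
- pad_right (a point): The same on the right (-y) end.
- bay_empty: The bay, fixed on the bench, in which the empty tray belongs: two low side rails (12 mm high, 118 mm apart inside) and a back stop at the far end (26 mm high). Its origin lies on the bench where the middle of the tray is when the tray is fully home, 215 mm to the left or to the right of the stand's origin; axes as the stand's.
- tray_empty: Empty blue open tray, loose, 140 (x) x 110 (y) x 50 mm high, walls 3 mm, about 0.3 kg. Origin under its centre, axes as the stand's. Starts in its bay, pulled out 45 to 80 mm towards the robot (-x of the stand); pushed on the outside of its near wall it slides with 2 to 5 N. Fully home, its far wall is 2 mm or less from the back stop.
- tray_full: The same blue tray filled with vials, home in the bay on the other side, 0.8 kg. Leave alone.
- vial0: Sample vial, clear with a white cap, 16 mm diameter, 46 mm long, 15 g, lying along the stand's x in the gate. Origin at its centre. The four are alike.
- vial1: Sample vial, clear with a white cap, 16 mm diameter, 46 mm long, 15 g, lying along the stand's x in the gate. Origin at its centre. The four are alike.
- vial2: Sample vial, clear with a white cap, 16 mm diameter, 46 mm long, 15 g, lying along the stand's x in the gate. Origin at its centre. The four are alike.
- vial3: Sample vial, clear with a white cap, 16 mm diameter, 46 mm long, 15 g, lying along the stand's x in the gate. Origin at its centre. The four are alike.
- jar: Bystander: small white jar, 40 mm diameter, 50 mm tall, standing between robot and stand. Origin under its centre.
- bottle: Bystander: amber bottle, 60 mm diameter, 130 mm tall, behind the stand. Origin under its centre.
- rack: Bystander: yellow tube rack 55 x 140 mm, 60 mm high (84 mm with its tubes), behind the stand. Origin under its centre.
Not all that is in view belongs to the job. What is shaped like the tray_empty but purple or red is not meant.

How it is judged:
On the way:
1. the empty tray is fully home in its bay while the gate still holds the vials (horizontal distance between tray_empty and bay_empty below 0.009 m and value of joint gate between -0.13 and 0.13 rad), for 0.2 s.
At the end, for the whole second after the job is handed in: All four vials lie at rest inside the formerly empty tray, that tray stands flat on the bench within 9 mm of its home position, and the gate is left tipped to that side by more than 0.26 rad (stop 0.32) (x of vial0 in the frame of tray_empty between -0.067 and 0.067 m and y of vial0 in the frame of tray_empty between -0.052 and 0.052 m and z of vial0 in the frame of tray_empty between 0 and 0.045 m and x of vial1 in the frame of tray_empty between -0.067 and 0.067 m and y of vial1 in the frame of tray_empty between -0.052 and 0.052 m and z of vial1 in the frame of tray_empty between 0 and 0.045 m and x of vial2 in the frame of tray_empty between -0.067 and 0.067 m and y of vial2 in the frame of tray_empty between -0.052 and 0.052 m and z of vial2 in the frame of tray_empty between 0 and 0.045 m and x of vial3 in the frame of tray_empty between -0.067 and 0.067 m and y of vial3 in the frame of tray_empty between -0.052 and 0.052 m and z of vial3 in the frame of tray_empty between 0 and 0.045 m and linear speed of each of vial0, vial1, vial2, vial3 below 0.02 m/s and horizontal distance between tray_empty and bay_empty below 0.009 m and height (world z) of tray_empty below 0.006 m and angle between tray_empty's own z axis and vertical below 0.05 rad and ((y of bay_empty in the frame of stand above 0 m and value of joint gate above 0.26 rad) or (y of bay_empty in the frame of stand below 0 m and value of joint gate below -0.26 rad))); the robot touches nothing.
It fails at once if a tray is lifted or tipped (height (world z) of any of tray_empty, tray_full above 0.012 m or angle between any of tray_empty, tray_full's own z axis and vertical above 0.15 rad).
It fails at once if the robot touches a vial (contact force between any of the arm, the fingers and vial0 above 0.3 N or contact force between any of the arm, the fingers and vial1 above 0.3 N or contact force between any of the arm, the fingers and vial2 above 0.3 N or contact force between any of the arm, the fingers and vial3 above 0.3 N).
It fails at once if a vial is lifted (height (world z) of any of vial0, vial1, vial2, vial3 above 0.19 m).
It fails at once if the full tray is moved by more than 15 mm (distance of tray_full from where it was at the start of the episode above 0.015 m).
It fails at once if the jar, bottle or rack is moved by more than 20 mm or tipped (distance of any of jar, bottle, rack from where it was at the start of the episode above 0.02 m or angle between any of jar, bottle, rack's own z axis and vertical above 0.3 rad).
It also fails if it takes over 48 s, if anything falls off the work surface, if the arm or the gripper's body presses on something with over 40 N, if the wrist force passes 120 N, or if a joint passes its speed limit or range.

## Working session

There is one attempt and no reset: what is moved stays moved. The work goes in short steps, Python scripts to look and compute and a shell command to move; the robot and the scene stay as the last step left them, time stands still between calls to the robot, and variables do not carry over. Pictures are saved under pics/ and viewed, at most 10 in all, crops included, and the job is handed in when it is done.

```bash
mkdir -p pics
python3 - <<'E'
from cell import robot
import cv2,numpy as np
for n in("scene","top"):
    im=robot.capture(n); cv2.imwrite(f"pics/{n}0.png",im)
    c=robot.get_calibration(n); print(n,c)
print(robot.observe())
E
```

```text
scene {'vfov': 54.44563456363743, 'cx': 261.0542577891962, 'cy': 194.2910485746807, 'R': array([[-7.34962799e-01,  6.78107422e-01, -9.25901344e-05],
       [ 5.87970853e-01,  6.37200767e-01, -4.98262439e-01],
       [-3.37816460e-01, -3.66258797e-01, -8.67026259e-01]]), 't': array([ 0.48179479, -0.29817869,  1.22648394])}
top {'vfov': 51.93855510371699, 'cx': 251.78001618877624, 'cy': 194.6449599638643, 'R': array([[-0.00877486, -0.99937895,  0.03412806],
       [-0.98831148,  0.00347305, -0.15240852],
       [ 0.15219534, -0.03506652, -0.98772816]]), 't': array([-0.04519965,  0.6447329 ,  0.83920015])}
{'time_s': 0.1, 'joints': array([-1.46530879e+00,  2.63465093e-01, -4.88462002e-02,  1.25940280e+00,
        4.60619009e-06,  1.41548387e+00]), 'joint_vel': array([0.0003317 , 0.0001018 , 0.00012749, 0.00050646, 0.00160986,
       0.00021548]), 'tau': array([ 1.83865253e-03, -6.38578820e+01,  3.85063827e+01,  1.01108567e-02,
       -7.66240260e-05,  1.05632094e-05]), 'tool_pos': array([ 0.13533787, -0.50701152,  0.23088838]), 'tcp_rot': array([-4.58683445e-04,  9.91509857e-01,  1.30030740e-01,  1.37331057e-05]), 'wrist_force': array([-0.00790508,  0.23628939, -0.20263558]), 'wrist_torque': array([-0.02058614,  0.04918094, -0.01523824]), 'gripper_force': 0.0, 'gripper_width': 1.001445605210169}
```

View pics/top0.png

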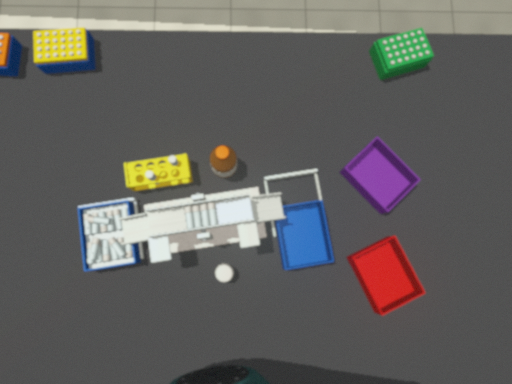

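View pics/scene0.png

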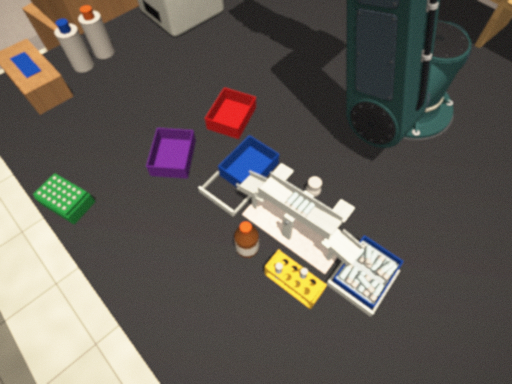

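The top view shows the empty blue tray at about (303,235), on the right (-y) side. Its bay's back stop runs (265,178)-(318,171). The right pad is near (248,236), the left pad near (159,249), the full tray near (108,235) and the jar near (224,273).

```bash
cat > h.py <<'E'
import numpy as np,cv2
from cell import robot
def ray(n,px,z):
    c=robot.get_calibration(n); f=192/np.tan(np.radians(c['vfov'])/2)
    d=c['R'].T@np.array([(px[0]-c['cx'])/f,(px[1]-c['cy'])/f,1]); C=-c['R'].T@c['t']
    return C+d*(z-C[2])/d[2]
def proj(n,X):
    c=robot.get_calibration(n); f=192/np.tan(np.radians(c['vfov'])/2)
    p=c['R']@np.array(X)+c['t']; return p[:2]/p[2]*f+[c['cx'],c['cy']]
E
python3 - <<'E'
from h import *
np.set_printoptions(precision=4,suppress=True)
im=cv2.imread('pics/top0.png'); c=robot.get_calibration('top');print('cam',-c['R'].T@c['t'])
hsv=cv2.cvtColor(im,cv2.COLOR_BGR2HSV)
m=cv2.inRange(hsv,(100,130,60),(125,255,255)); m[:130]=0
m[:,:260]=0
cs=max(cv2.findContours(m,0,2)[0],key=cv2.contourArea)
h=cv2.convexHull(cs); q=cv2.approxPolyDP(h,5,True)[:,0]; 
for p in q: print('tray',p,ray('top',p,.05)[:2])
for nm,p,z in [('bayL',(265,178),.026),('bayR',(318,171),.026),('padR',(248,236),.125),('padL',(159,249),.125),('jar',(224,271),.05)]: print(nm,ray('top',p,z)[:2])
w=cv2.inRange(hsv,(0,0,150),(180,70,255))
cv2.imwrite('pics/z.png',cv2.resize(im[150:290,70:350],None,fx=2.8,fy=2.8,interpolation=cv2.INTER_CUBIC))
E
```

```text
cam [ 0.5091 -0.018   0.9287]
tray [321 201] [ 0.6294 -0.2059]
tray [333 261] [ 0.4951 -0.2279]
tray [285 269] [ 0.4788 -0.1208]
tray [276 226] [ 0.5734 -0.1027]
tray [284 205] [ 0.6206 -0.1216]
bayL [ 0.6874 -0.0813]
bayR [ 0.7039 -0.2065]
padR [ 0.548  -0.0381]
padL [0.5233 0.1406]
jar [0.4758 0.0131]
```

View pics/z.png

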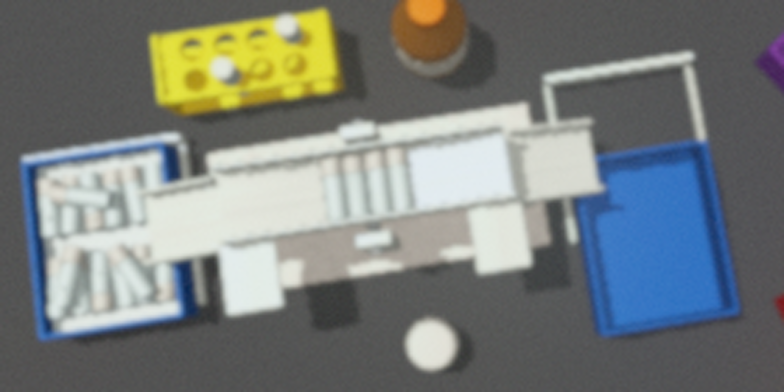

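```bash
cat >> h.py <<'E'
from scipy.spatial.transform import Rotation as Ro
YAW=0.14; A=lambda v,a=YAW:Ro.from_euler('z',a).apply(v)
PIV=np.array([.587,.0585,0]); BAY=PIV+A([0,-.215,0])
def go(x,yaw=YAW):
    o=robot.observe(); w,*v=o['tcp_rot']; R=Ro.from_quat([*v,w])
    d=R.inv().apply(np.array(x)-o['tool_pos']); g=Ro.from_euler('z',yaw)*Ro.from_euler('x',np.pi)
    print('shift',(d/.3).round(3),'turn',((R.inv()*g).as_rotvec()/np.radians(30)).round(3),'rows',np.linalg.norm(d)/.0417)
def st():
    o=robot.observe(); p=o['tool_pos']; print(round(o['time_s'],2),p.round(4),'stand',A(p-PIV,-YAW).round(4),'F',A(o['wrist_force'],-YAW).round(2))
E
python3 -c "
from h import *
print(A([0,0,0]),BAY); go([.437,-.181,.12])"
```

```text
[0. 0. 0.] [ 0.61700177 -0.15439644  0.        ]
shift [ 1.252 -0.79   0.371] turn [-0.002 -0.     0.231] rows 10.978389573108755
```

```bash
python3 -m crank '[0.6,-0.4,0.1,0,0,0.23,50, 0.6,-0.4,0.1,0,0,0.23,50, 0.6,-0.4,0.1,0,0,0.23,50, 0.6,-0.4,0.1,0,0,0.23,50, 0.6,-0.4,0.1,0,0,0.23,50, 0.6,-0.4,0.1,0,0,0.23,50, 0.6,-0.4,0.1,0,0,0.23,50, 0.6,-0.4,0.1,0,0,0.23,50]'; python3 -c "
from h import *
st();go([.437,-.181,.12]);go([.437,-.181,.025])"
```

```text
time_s: 0.77
tool_pos: [0.2786, -0.3447, 0.2013]
tcp_rot: [0.0, 0.997, 0.071, -0.0]
wrist_force: [0.1, -0.2, 0.5]
gripper_width: 0.586
gripper_force: 0.0
0.77 [ 0.2786 -0.3447  0.2013] stand [-0.3617 -0.3562  0.2013] F [ 0.05 -0.17  0.48]
shift [ 0.6   -0.465  0.271] turn [-0.     0.     0.004] rows 5.79980028244008
shift [ 0.6   -0.465  0.587] turn [-0.     0.     0.004] rows 6.907086604750965
```

Above, then down behind the tray.

```bash
python3 -m crank '[0.6,-0.465,0.25,0,0,0,50, 0.6,-0.465,0.25,0,0,0,50, 0.6,-0.465,0.25,0,0,0,50, 0.6,-0.465,0.25,0,0,0,50, 0.6,-0.465,0.25,0,0,0,50, 0.6,-0.465,0.25,0,0,0,50, 0.6,-0.465,0.585,0,0,0,50, 0.6,-0.465,0.585,0,0,0,50]'; python3 -m crank '[0,0,0,0,0,0,50, 0,0,0,0,0,0,50, 0,0,0,0,0,0,50]'
python3 - <<'E'
from h import *
st();go(BAY+A([-.12,0,.025]))
im=robot.capture('top');cv2.imwrite('pics/t1.png',cv2.resize(im[130:330,160:400],None,fx=3,fy=3))
E
```

```text
time_s: 1.43
tool_pos: [0.4391, -0.1824, 0.0427]
tcp_rot: [0.001, 0.997, 0.071, 0.002]
wrist_force: [1.4, -0.7, -1.7]
gripper_width: 0.589
gripper_force: 0.0
time_s: 1.68
tool_pos: [0.4374, -0.1829, 0.0446]
tcp_rot: [0.0, 0.998, 0.069, 0.0]
wrist_force: [-0.1, -0.6, 0.5]
gripper_width: 0.584
gripper_force: 0.0
1.68 [ 0.4374 -0.1829  0.0446] stand [-0.1818 -0.2182  0.0446] F [-0.14 -0.59  0.46]
shift [ 0.206 -0.011  0.065] turn [ 0.001 -0.001 -0.002] rows 1.556808120954874
```

View pics/t1.png

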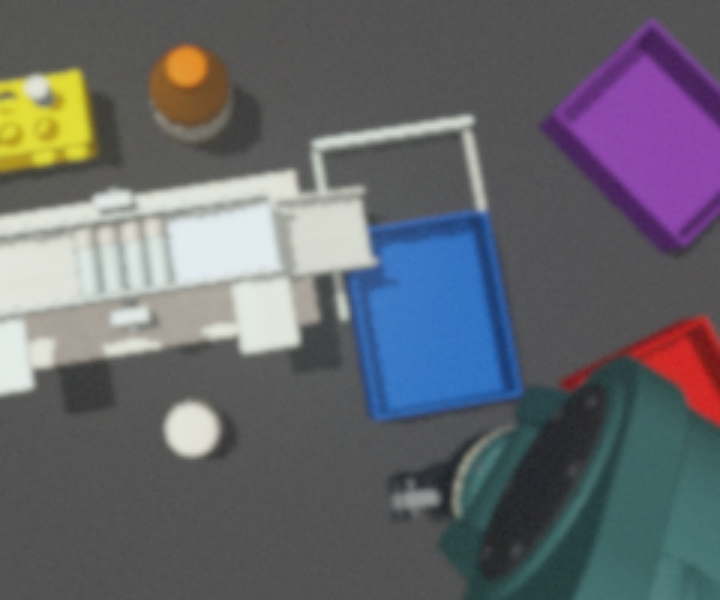

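The fingers are centred about 4 cm behind the tray's near wall (about (445,405) in this crop) and the way is clear. I'll lower and push.

```bash
python3 -m crank '[0,-0.01,0.065,0,0,0,50, 0.04,-0.01,0.065,0,0,0,50, 0.08,-0.01,0.065,0,0,0,50, 0.11,-0.01,0.065,0,0,0,50, 0.14,-0.01,0.065,0,0,0,50, 0.165,-0.01,0.065,0,0,0,50, 0.19,-0.01,0.065,0,0,0,50, 0.21,-0.01,0.065,0,0,0,50]';python3 -c "
from h import *
st()";  python3 -m crank '[0.02,0,0,0,0,0,50, 0.04,0,0,0,0,0,50, 0.055,0,0,0,0,0,50, 0.07,0,0,0,0,0,50, 0.08,0,0,0,0,0,50, 0.09,0,0,0,0,0,50]'; python3 -c "
from h import *
st()"
```

```text
time_s: 2.4
tool_pos: [0.4998, -0.1697, 0.0238]
tcp_rot: [0.0, 0.998, 0.07, 0.0]
wrist_force: [-2.9, -0.4, 1.9]
gripper_width: 0.584
gripper_force: 1.3
2.4 [ 0.4998 -0.1697  0.0238] stand [-0.1182 -0.2138  0.0238] F [-2.91  0.05  1.86]
time_s: 2.9
tool_pos: [0.526, -0.166, 0.0234]
tcp_rot: [-0.0, 0.998, 0.07, -0.0]
wrist_force: [-2.9, -0.7, 0.9]
gripper_width: 0.589
gripper_force: 1.2
2.9 [ 0.526  -0.166   0.0234] stand [-0.0918 -0.2138  0.0234] F [-2.92 -0.28  0.94]
```

Sliding at about 3 N. I'll creep on until the force rises at the stop.

```bash
python3 -m crank '[0.01,0,0,0,0,0,50, 0.02,0,0,0,0,0,50, 0.025,0,0,0,0,0,50, 0.03,0,0,0,0,0,50]';  python3 -m crank '[0.005,0,0,0,0,0,50, 0.01,0,0,0,0,0,50, 0.015,0,0,0,0,0,50]'; python3 -c "
from h import *
st()"
```

```text
time_s: 3.23
tool_pos: [0.5348, -0.1647, 0.0234]
tcp_rot: [-0.0, 0.998, 0.07, -0.0]
wrist_force: [-2.9, 0.1, 0.8]
gripper_width: 0.587
gripper_force: 1.0
time_s: 3.48
tool_pos: [0.5392, -0.1641, 0.0234]
tcp_rot: [-0.0, 0.998, 0.07, 0.0]
wrist_force: [-1.2, 0.1, -1.0]
gripper_width: 0.588
gripper_force: 0.7
3.48 [ 0.5392 -0.1641  0.0234] stand [-0.0784 -0.2138  0.0234] F [-1.15  0.26 -0.97]
```

```bash
python3 -m crank '[0.007,0,0,0,0,0,50, 0.014,0,0,0,0,0,50, 0.014,0,0,0,0,0,50]';  python3 - <<'E'
from h import *
st()
im=robot.capture('top');cv2.imwrite('pics/t2.png',cv2.resize(im[140:300,220:360],None,fx=4,fy=3.7,interpolation=cv2.INTER_CUBIC))
E
```

```text
time_s: 3.73
tool_pos: [0.5437, -0.1635, 0.0235]
tcp_rot: [0.0, 0.998, 0.07, 0.0]
wrist_force: [-0.5, 0.1, -0.9]
gripper_width: 0.587
gripper_force: 0.0
3.73 [ 0.5437 -0.1635  0.0235] stand [-0.0738 -0.2138  0.0235] F [-0.47  0.21 -0.9 ]
```

View pics/t2.png

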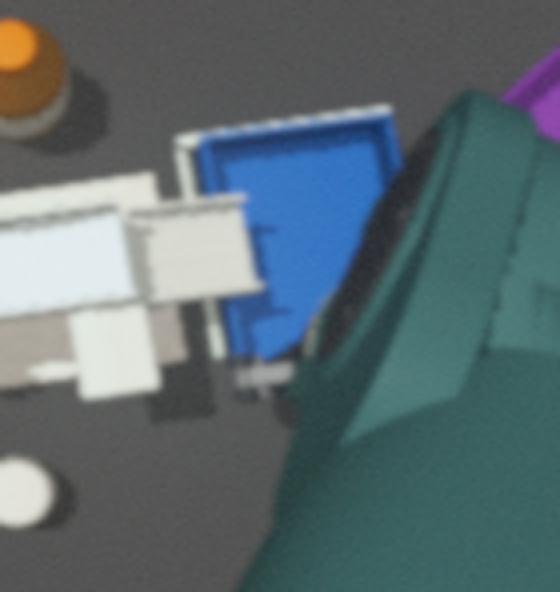

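The tray's far edge is now at or close to the back stop. The force has dropped, so I'll creep on until a firm contact shows.

```bash
python3 -m crank '[0.005,0,0,0,0,0,50, 0.01,0,0,0,0,0,50, 0.01,0,0,0,0,0,50]';  python3 -m crank '[0.005,0,0,0,0,0,50, 0.01,0,0,0,0,0,50, 0.01,0,0,0,0,0,50]'
```

```text
time_s: 4.03
tool_pos: [0.5439, -0.1634, 0.0234]
tcp_rot: [0.0, 0.998, 0.07, -0.002]
wrist_force: [-17.0, -5.6, 11.7]
gripper_width: 0.582
gripper_force: 8.9
time_s: 4.28
tool_pos: [0.5439, -0.1633, 0.0232]
tcp_rot: [0.001, 0.998, 0.07, -0.005]
wrist_force: [-35.4, -11.2, 23.7]
gripper_width: 0.589
gripper_force: 18.4
```

Tray is home, hard against the stop. I'll retreat, lift and go over to the right pad with the fingers shut.

```bash
python3 -m crank '[-0.03,0,0,0,0,0,50, -0.1,0,0,0,0,0,50, -0.2,0,0,0,0,0,50, -0.2,0,-0.13,0,0,0,50, -0.2,0,-0.26,0,0,0,0, -0.2,0,-0.39,0,0,0,0, -0.2,0,-0.5,0,0,0,0, -0.2,0,-0.5,0,0,0,0]';  python3 - <<'E'
from h import *
st();go(PIV+A([-.06,-.095,.16]))
im=robot.capture('top');cv2.imwrite('pics/t3.png',cv2.resize(im[140:300,220:360],None,fx=4,fy=3.7,interpolation=cv2.INTER_CUBIC))
E
```

```text
time_s: 4.95
tool_pos: [0.4921, -0.1723, 0.1797]
tcp_rot: [0.002, 0.998, 0.07, 0.004]
wrist_force: [-0.1, 0.4, 0.3]
gripper_width: 0.022
gripper_force: 0.0
4.95 [ 0.4921 -0.1723  0.1797] stand [-0.1262 -0.2153  0.1797] F [-0.06  0.36  0.26]
shift [ 0.22  -0.401  0.065] turn [ 0.01  -0.014  0.001] rows 3.3251174874102083
```

View pics/t3.png

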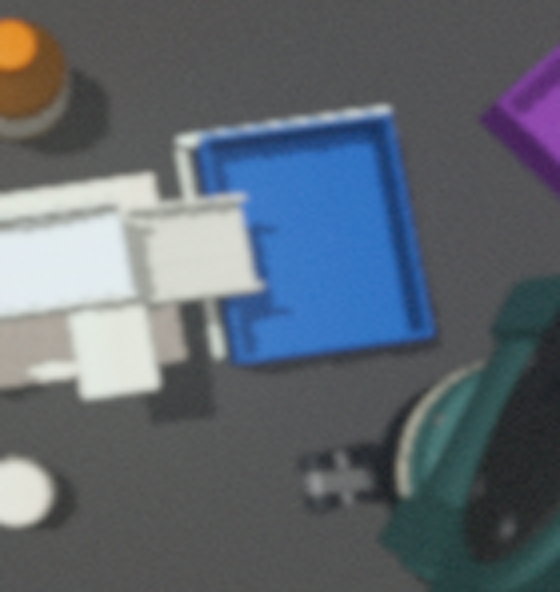

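The tray sits flush against the back stop, and the right pad is still at (249,235) px. I'll move above the pad.

```bash
python3 -m crank '[0.11,-0.2,0,0,0,0,0, 0.22,-0.4,0,0,0,0,0, 0.22,-0.4,0,0,0,0,0, 0.22,-0.4,0,0,0,0,0, 0.22,-0.4,0,0,0,0,0, 0.22,-0.4,0.1,0,0,0,0, 0.22,-0.4,0.12,0,0,0,0, 0.22,-0.4,0.12,0,0,0,0]';  python3 - <<'E'
from h import *
st()
im=robot.capture('scene');cv2.imwrite('pics/s1.png',cv2.resize(im[140:300,210:410],None,fx=3.7,fy=3.7,interpolation=cv2.INTER_CUBIC))
E
```

```text
time_s: 5.67
tool_pos: [0.5367, -0.0434, 0.1355]
tcp_rot: [-0.001, 0.998, 0.07, -0.002]
wrist_force: [0.2, 0.2, 0.1]
gripper_width: -0.003
gripper_force: 0.0
5.67 [ 0.5367 -0.0434  0.1355] stand [-0.064  -0.0939  0.1355] F [0.26 0.21 0.13]
```

View pics/s1.png

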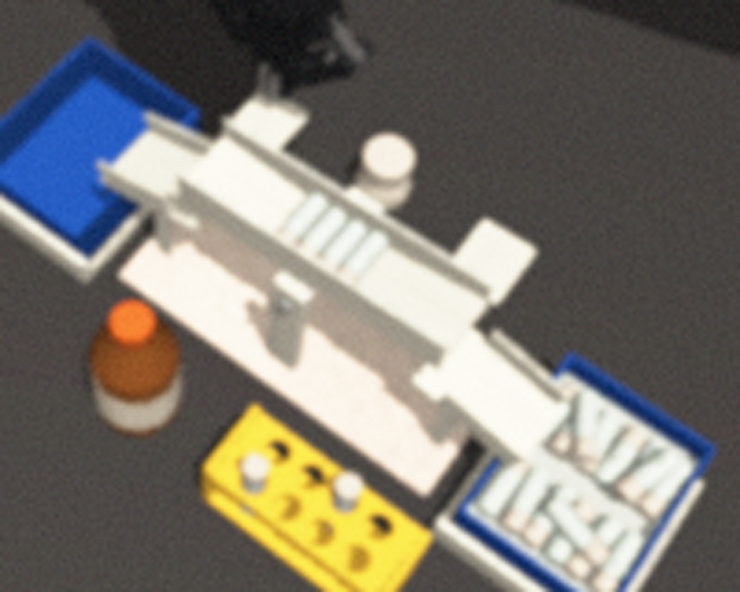

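The fingertips (265,85 in the crop) hang just over the right pad (268,120), and the vials are still in the middle of the gate. I'll press down.

```bash
python3 -m crank '[0.015,0,0.015,0,0,0,0, 0.015,0,0.03,0,0,0,0, 0.015,0,0.045,0,0,0,0, 0.015,0,0.06,0,0,0,0, 0.015,0,0.075,0,0,0,0, 0.015,0,0.09,0,0,0,0, 0.015,0,0.105,0,0,0,0, 0.015,0,0.115,0,0,0,0]'; python3 -m crank '[0,0,0.007,0,0,0,0, 0,0,0.013,0,0,0,0, 0,0,0.013,0,0,0,0]'; python3 -c "
from h import *
st()"
```

```text
time_s: 6.38
tool_pos: [0.5429, -0.0424, 0.1025]
tcp_rot: [-0.0, 0.998, 0.07, 0.0]
wrist_force: [1.7, -0.7, 2.5]
gripper_width: 0.006
gripper_force: 1.3
time_s: 6.63
tool_pos: [0.5426, -0.0422, 0.0987]
tcp_rot: [-0.0, 0.998, 0.07, -0.0]
wrist_force: [-0.6, -0.2, -0.5]
gripper_width: 0.0
gripper_force: 0.1
6.63 [ 0.5426 -0.0422  0.0987] stand [-0.058  -0.0935  0.0987] F [-0.59 -0.14 -0.46]
```

```bash
python3 -m crank '[0,0,0.007,0,0,0,0, 0,0,0.014,0,0,0,0, 0,0,0.014,0,0,0,0]'; python3 -m crank '[0,0,0.006,0,0,0,0, 0,0,0.012,0,0,0,0, 0,0,0.012,0,0,0,0]'
python3 - <<'E'
from h import *
st()
im=robot.capture('scene');cv2.imwrite('pics/s2.png',cv2.resize(im[140:300,210:410],None,fx=3.7,fy=3.7,interpolation=cv2.INTER_CUBIC))
E
```

```text
time_s: 6.88
tool_pos: [0.5429, -0.0422, 0.0958]
tcp_rot: [-0.0, 0.998, 0.07, 0.0]
wrist_force: [-5.3, 2.3, 19.8]
gripper_width: -0.0
gripper_force: 9.0
time_s: 7.13
tool_pos: [0.5431, -0.0421, 0.0949]
tcp_rot: [0.0, 0.998, 0.07, 0.002]
wrist_force: [-18.2, 5.7, 62.7]
gripper_width: 0.003
gripper_force: 28.2
7.13 [ 0.5431 -0.0421  0.0949] stand [-0.0575 -0.0935  0.0949] F [-17.24   8.21  62.68]
```

View pics/s2.png

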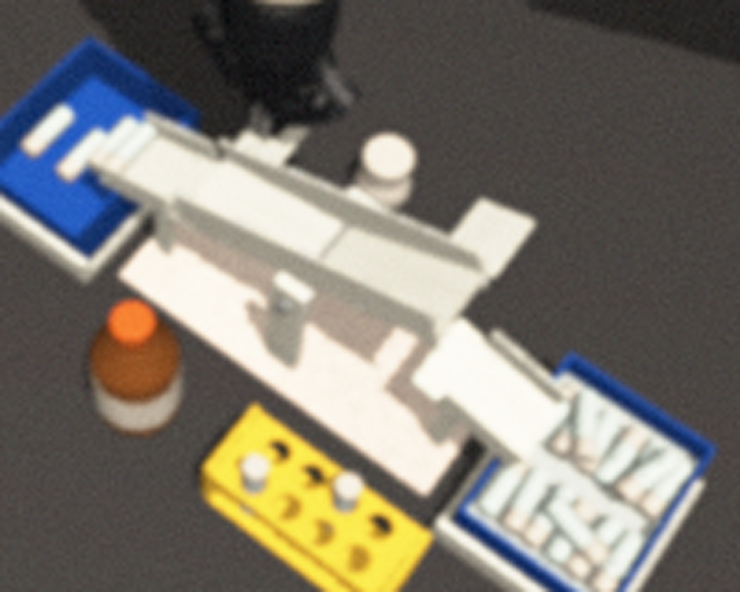

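The gate is at its stop. Two vials are in the tray and two more are leaving the chute around (115,145). I'll lift straight up and wait for them to settle.

```bash
python3 -m crank '[0,0,-0.02,0,0,0,0, 0,0,-0.06,0,0,0,0, 0,0,-0.14,0,0,0,0, 0,0,-0.25,0,0,0,0, -0.1,0,-0.35,0,0,0,0, -0.2,0,-0.4,0,0,0,0, -0.3,0,-0.4,0,0,0,0, -0.3,0,-0.4,0,0,0,0]'; python3 -m crank '[0,0.1,0,0,0,0,0, 0,0.2,0,0,0,0,0, 0,0.2,0,0,0,0,0, 0,0.2,0,0,0,0,0, 0,0.2,0,0,0,0,0, 0,0.2,0,0,0,0,0, 0,0.2,0,0,0,0,0, 0,0.2,0,0,0,0,0]'
python3 - <<'E'
from h import *
st()
a=robot.capture('scene')[140:300,210:410];b=robot.capture('top')[140:300,150:350]
cv2.imwrite('pics/s3.png',cv2.resize(np.hstack([a,b]),None,fx=2,fy=2,interpolation=cv2.INTER_CUBIC))
E
```

```text
time_s: 7.85
tool_pos: [0.4498, -0.055, 0.2122]
tcp_rot: [0.0, 0.998, 0.07, -0.0]
wrist_force: [2.1, -1.2, 0.8]
gripper_width: 0.0
gripper_force: 0.0
time_s: 8.52
tool_pos: [0.4621, -0.1138, 0.2113]
tcp_rot: [-0.0, 0.998, 0.071, -0.0]
wrist_force: [0.1, -1.2, -0.6]
gripper_width: 0.005
gripper_force: 0.0
8.52 [ 0.4621 -0.1138  0.2113] stand [-0.1478 -0.1532  0.2113] F [-0.04 -1.2  -0.6 ]
```

View pics/s3.png

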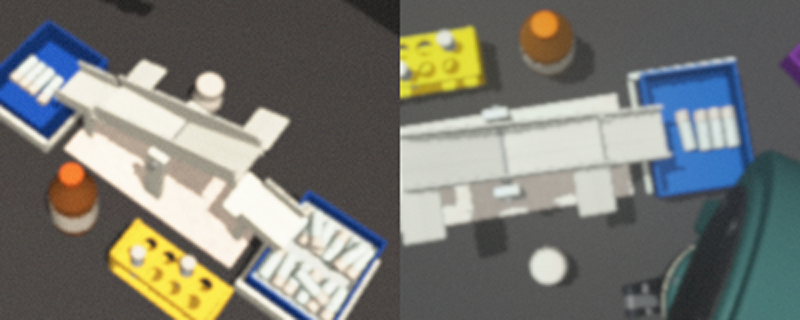

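All four vials lie in the tray ((685-735,128) in the right half), the tray is home and the gate is tipped right. I'll let them settle, check that nothing moves, then hand in.

```bash
W='[0,0,0,0,0,0,0, 0,0,0,0,0,0,0, 0,0,0,0,0,0,0, 0,0,0,0,0,0,0, 0,0,0,0,0,0,0, 0,0,0,0,0,0,0, 0,0,0,0,0,0,0, 0,0,0,0,0,0,0]' ; python3 -m crank '[0,0,0,0,0,0,0, 0,0,0,0,0,0,0, 0,0,0,0,0,0,0, 0,0,0,0,0,0,0, 0,0,0,0,0,0,0, 0,0,0,0,0,0,0, 0,0,0,0,0,0,0, 0,0,0,0,0,0,0]' >/dev/null; python3 -m crank '[0,0,0,0,0,0,0, 0,0,0,0,0,0,0, 0,0,0,0,0,0,0, 0,0,0,0,0,0,0, 0,0,0,0,0,0,0, 0,0,0,0,0,0,0, 0,0,0,0,0,0,0, 0,0,0,0,0,0,0]' >/dev/null; python3 -c "
from h import *
cv2.imwrite('pics/a.png',robot.capture('top'))"; python3 -m crank '[0,0,0,0,0,0,0, 0,0,0,0,0,0,0, 0,0,0,0,0,0,0, 0,0,0,0,0,0,0, 0,0,0,0,0,0,0, 0,0,0,0,0,0,0, 0,0,0,0,0,0,0, 0,0,0,0,0,0,0]'
python3 - <<'E'
from h import *
a=cv2.GaussianBlur(cv2.imread('pics/a.png'),(5,5),0)[160:250,265:330];b=cv2.GaussianBlur(robot.capture('top'),(5,5),0)[160:250,265:330]
d=cv2.absdiff(a,b).max();print(d)
if d<20: print(robot.sign_off())
E
```

```text
time_s: 10.67
tool_pos: [0.4621, -0.1144, 0.2112]
tcp_rot: [-0.0, 0.998, 0.07, -0.0]
wrist_force: [0.1, 0.4, -0.8]
gripper_width: -0.002
gripper_force: 0.0
3
the job is handed in; nothing more can be done
None
```

I handed the job in at about 10.7 s: the empty tray is against its back stop, all four vials lie at rest in it, and the gate is pressed to its stop on that (right) side; no verdict came back at hand-in.

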